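# Open the latched guard and move the test plate to the inspection slab

## Robot

A 6-joint arm with a two-finger parallel gripper is mounted at the origin on the work surface. World frame = base frame: x ahead of the robot, y to its left, z up, the work surface at z = 0. Lengths are in mm, angles in rad, forces in N, time in s.
With the tool pointing down it reaches from about 300 to 775 mm from the base axis. Payload 14.6 kg.
Tool frame: the origin (TCP) lies midway between the tips of the shut fingers; the grasp point (between the pads) lies 19 mm behind it (manip.hold_point_z is the distance from the TCP to the grasp point, in mm); z points along the fingers, y is the direction in which the jaws open and shut (so a half turn about z gives the same grasp; the last joint's range is limited). The gripper opens to 94 mm and grips with 3 to 60 N. Pads are 16 mm wide; open, the fingers measure 119 mm over their backs; the gripper's body (75 mm by 177 mm) begins 78 mm behind the grasp point.
Start: joints at [1.107, 0.3, 1.521, -0, 1.321, -0.067], TCP at [212.554, 507.257, 205.446] pointing down, gripper open.
Joint ranges: [-3.03, 3.03], [-0.79, 2.21], [0.23, 2.52], [-1.04, 4.18], [0, 3.07], [-2.55, 2.55]. Speed limits (rad/s): [2.22, 2.22, 2.57, 3.14, 3.14, 3.14].

## Interface

Orientations are given as [roll, pitch, yaw] about the fixed x, y, z axes, in that order (R = Rz(yaw) Ry(pitch) Rx(roll)).
In Python, from cell import manip gives the robot as it stands.
- The arm moves only by the shell command python3 -m crank 'ROWS' [OPENING] [FORCE]. ROWS is JSON, a list of rows, each an object with "offset": the shift along the world's x, y, z in m, a list of three; "spin": the turn about the world's z in degrees. In form: [{"offset": [dx, dy, dz], "spin": spin}, ...]. A call has exactly 8 rows; each row is the pose to reach, as a shift and turn from the pose measured when the call began; what a row does not reach only later rows make up. A row lasts 1/12 s, in which the tool goes at most 41.7 mm and 7.16 degrees, less where a joint would pass 70% of its speed; a pose out of reach is approached as far as the arm can. A call with a gripper value outside its range is refused whole. OPENING is the opening, from 0 (shut) to 1 (fully open), set as the call begins (- or left out, the last holds). The fingers move at their own pace and stop on an object; FORCE is the grip in N (left out, the last holds). Time passes only in rows, so rows that repeat a pose let the fingers close, or fill a call up. It gives the time, the measured TCP pose, the force and the opening at its end, in the units of the state.
- manip.read_state(): the state, without advancing time (a new reading comes with each control period).
- manip.camera(name): name is "scene" or "top" or "wrist"; returns a dict with "pixels" (384x512x3 uint8, red, green, blue), "fx", "fy", "cx", "cy" (pixels), "k1" (the pictures are not rectified: a ray, as slopes to the right and down, at radius r is drawn at 1 + k1 r^2 times it, then the intrinsics apply), "extrinsics" (4x4, takes a point from world to camera coordinates); the wrist camera has in their place "hand_eye" (4x4, takes a point from camera to tool coordinates, whose origin is the TCP and whose axes are the flange's). Camera axes: x right, y down, z forward; pixel columns grow to the right and rows downward; lengths in mm; the calibration is good to about 2 mm. A picture is of the moment at which its call begins: read the wrist's pose just before it. There is no depth.
- manip.sign_off(): hands the job in, once; it reports no verdict.
Trained networks look in a picture, given as the dict that the camera call returned (one of the last four; its "shot" number tells which), for a name from the list of things; names that differ only in an ending like _2 or _b are one class to them, and where a whole thing is asked for, a point or a joint stands for the part that bears it (a point fixed in the world has none). Each returns a list of dicts, best first, with "conf" (0 to 1); they miss things now and then, are a little off and sometimes report something else, mostly with a low value. They report only what shows in the picture. A call takes as long as a camera call. They do not tell look-alikes from the thing itself.
- manip.search_frame(picture, name): "location" ([x, y, z] in mm, in world coordinates, good to about 4 mm: the middle of the surface that is visible of it).
- manip.masks_of(picture, name): "mask" (384x512 bool, what is visible of it).
The state is a dict: "clock": time; "joints": joint angles; "qd": joint speeds; "effort": joint torques, N m; "eef_pos": TCP position; "eef_rot": TCP orientation; "wrist_force": force on the tool from outside, world axes, zero at the start; "moment": the same for the moment, N m; "finger_gap": finger opening in mm.
Only numpy, scipy, OpenCV 4.12 (cv2) and the standard library are available. Lean on these libraries where they do the work, as an engineer would, in place of code of your own. Each camera call takes 0.05 s, during which the arm holds its last target. There are 200 camera calls.

## Task

On the grey test fixture, lift the thumb latch out of its catch and swing the guard gate open by about a quarter turn, until it is clear of the nest. Then press the steel plate down at its end next to the robot so that its other end tips up out of the nest, take it out by that end and gently lay it flat in the middle of the dark granite slab, lengthwise along the slab. Leave the gate open and do not knock the other things about.

Things in the scene. Friction and masses are not known exactly. Their poses are not given: they have to be found in the camera images.
- nest (a point): Centre of the nest pocket, at its rim, 70 mm above the table. x along the pocket, roughly away from the robot; y left; z up. Pocket 156 x 62 mm (x, y), walls 12 mm, rim level; on a 12 mm base plate (x -135 to 135, y -127 to 63 mm). The plate lies in it flush with the rim, 3 mm play all round, on a rocking bed.
- press_point (a point): Point at rim level above the plate's near end (x = -62 mm in the nest's frame, same axes): press the plate down here by about 22 mm to tip it; the far end (+x) rises. The well below is free for shut fingers.
- bed (a joint): Tilt of the rocking bed under the plate, rad: 0 = level, 0.36 = fully tipped (stop), far end up. Pivot axis along the nest's y, under the nest's centre, 20 mm below the rim; the bed's upper face, on which the plate lies, is 6 mm above the pivot. The pivot is stiff (about 4 N at the press point) and stays where it is left.
- plate_center (a point): Centre of the loose steel plate, 150 x 56 x 14 mm (its x, y, z), about 0.34 kg, x along its length; starts level in the nest, its x along the nest's x. It tips with the bed; when fully tipped its far end stands about 20 mm proud of the rim and its long sides can be pinched there (56 mm wide), some 55 mm from its centre, with the fingertips kept above the rim.
- gate (a joint): Angle of the guard gate, rad: 0 = shut, up to 1.6 open, about the vertical axis through gate_hinge. Opening is anticlockwise from above: the free end, near the robot, moves to the robot's right (-y), then away. Light friction (0.08 N m); it stays where left. It cannot open while the latch bar lies in its catch. The nest is uncovered beyond about 1.2 rad.
- gate_hinge (a point): On the gate's hinge axis, 125 mm up, at (95, -75) mm in the nest's frame; same axes as the nest, does not turn. Gate of steel bars: upright panel 185 mm long, 10 mm thick, from the hinge to -x when shut, 40 to 128 mm above the table; from it a flat hood grille reaches 107 mm to +y over the nest, top at 128 mm, turning with the gate. Hinge post top: 134 mm.
- latch (a joint): Angle of the latch bar, rad: 0 = down (in its catch or on its stop), grows as it is lifted, up to 0.5. Above about 0.11 rad it clears the 16 mm lip of the catch at the gate's free end. It falls back by its own weight when let go (bar 0.16 kg).
- latch_tab (a point): Centre of the free part of the bar's thumb tab: upright steel tab 30 mm wide (x, along the gate), 10 mm thick (y, across it). Bar down: this point 154 mm, tab top 172 mm above the table; above 130 mm it stands free of grille and panel and can be pinched across from above. 165 mm from the hinge along the gate, 22 mm outside the panel. Axes of the bar: the nest's when shut, turning with it.
- latch_pivot (a point): Pivot of the latch bar on the gate: in the bar's frame 115 mm along +x from the tab point and 49 mm below it. Pivot axis: the bar's y. Lifting turns the bar about +y (the tab goes up and slightly to +x).
- slab_top (a point): Centre of the top face of the dark granite slab, 220 x 140 mm (its x, y), 30 mm high, fixed on the table to the robot's left, x along its length. A white meter box 110 x 120 mm, 87 mm high, stands about 200 mm from it, nearer to or farther from the robot.
- plate: The same steel plate; origin at the centre of its underside.
- wrench: Open-end wrench, 160 mm, lying on the table right of the fixture, low enough for the gate to pass over. Bystander.
- driver: Screwdriver, 190 mm, lying on the table far to the right. Bystander.
- bottle: White bottle, 68 mm across, 170 mm high, behind the fixture; origin at its foot. Bystander.
- mug: White mug, 76 mm across, 85 mm high, close to the nest, on its left; origin at its foot. Bystander.
- flange: Aluminium flange, 80 mm across, 50 mm high, behind to the left; origin at its foot. Bystander.
- jar: Clear jar, 64 mm across, 85 mm high, to the robot's right; origin at its foot. Bystander.
Not all that is in view belongs to the job. What is shaped like the plate but green or yellow is not meant.

How it is judged (in metres and radians):
On the way, in this order (a step that is already met when the one before it is completed fails the run):
1. the latch bar is lifted clear of its catch while the gate is still shut (value of joint latch above 0.11 rad and value of joint gate below 0.15 rad), for 0.05 s.
2. the gate is swung open past 1.2 rad (value of joint gate above 1.2 rad), for 0.1 s.
3. the plate is tipped up on its bed, past 0.25 rad (value of joint bed above 0.25 rad), for 0.1 s.
At the end, for the whole second after the job is handed in: The gate stands open past 1.15 rad; the plate lies flat and still on the slab (centre 3 to 12 mm above its top face, tilt under 0.06 rad), its centre within 30 mm of the slab's centre along each slab axis, its length within 0.2 rad of the slab's length, and nothing is held (value of joint gate above 1.15 rad and z of plate_center in the frame of slab_top between 0.003 and 0.012 m and x of plate_center in the frame of slab_top between -0.03 and 0.03 m and y of plate_center in the frame of slab_top between -0.03 and 0.03 m and angle between the x axis of plate_center and the x axis of slab_top, either way round below 0.2 rad and angle between plate_center's own z axis and vertical below 0.06 rad and linear speed of plate below 0.02 m/s); the robot touches nothing.
It fails at once if a bystander is knocked more than 30 mm from its place (distance of any of wrench, driver, bottle, mug, flange, jar from where it was at the start of the episode above 0.03 m).
It fails at once if the plate is let go more than 40 mm above its place on the slab (z of plate_center in the frame of slab_top above 0.047 m and horizontal distance between plate_center and slab_top below 0.12 m and contact force between the fingers and plate below 0.01 N).
It also fails if it takes over 62 s, if anything falls off the work surface, if the arm or the gripper's body presses on something with over 40 N, if the wrist force passes 120 N, or if a joint passes its speed limit or range.

## Working session

There is one attempt and no reset: what is moved stays moved. The work goes in short steps, Python scripts to look and compute and a shell command to move; the robot and the scene stay as the last step left them, time stands still between calls to the robot, and variables do not carry over. Pictures are saved under pics/ and viewed, about 8 in all and at most 12, crops included, and the job is handed in when it is done.

```bash
ls; mkdir -p pics; cat > h.py <<'E'
import numpy as np, cv2
from cell import manip
def st():
    s=manip.read_state(); print({k:np.round(s[k],3).tolist() for k in ("clock","joints","eef_pos","eef_rot","wrist_force","finger_gap")}); return s
def shot(n,save=None):
    s=manip.read_state(); p=manip.camera(n); p["_s"]=s
    if save: cv2.imwrite("pics/"+save,p["pixels"][:,:,::-1])
    return p
E
python3 - <<'E'
from h import *
st()
a=shot("top","t1.png"); b=shot("scene","s1.png")
for p,nm in((a,"top"),(b,"scene")):
    for n in ["nest","press_point","plate_center","gate_hinge","latch_tab","latch_pivot","slab_top","plate","wrench","bottle","mug","flange","jar","driver","gate"]:
        try: print(nm,n,[(np.round(r["location"]).tolist(),round(r["conf"],2)) for r in manip.search_frame(p,n)[:3]])
        except Exception as e: print(n,e)
cv2.imwrite("pics/both.png",np.hstack([a["pixels"],b["pixels"]])[:,:,::-1])
print(a["extrinsics"],a["fx"],a["k1"],a["cx"],a["cy"])
print(len([1]),manip.read_state()["clock"])
E
```

```text
pics
{'clock': 0.0, 'joints': [1.107, 0.3, 1.522, 0.0, 1.321, -0.067], 'eef_pos': [212.42, 507.039, 204.88], 'eef_rot': [-3.14, -0.0, 2.745], 'wrist_force': [0.761, 0.482, 0.202], 'finger_gap': 93.941}
top nest [([491.0, -10.0, 14.0], 0.88)]
top press_point [([488.0, -11.0, 15.0], 0.6)]
top plate_center [([237.0, -246.0, 18.0], 0.8), ([616.0, -262.0, 17.0], 0.65), ([512.0, 29.0, 67.0], 0.61)]
top gate_hinge [([494.0, -15.0, 18.0], 0.56), ([442.0, -48.0, 111.0], 0.45), ([753.0, 132.0, 15.0], 0.44)]
top latch_tab [([446.0, -49.0, 111.0], 0.61), ([515.0, 30.0, 65.0], 0.47), ([438.0, -440.0, 85.0], 0.45)]
top latch_pivot [([445.0, -47.0, 115.0], 0.63)]
top slab_top [([627.0, 387.0, 37.0], 0.58)]
top plate [([507.0, 34.0, 66.0], 0.93), ([238.0, -248.0, 12.0], 0.73), ([617.0, -253.0, 12.0], 0.64)]
top wrench [([438.0, -275.0, 7.0], 0.67)]
top bottle [([771.0, -111.0, 114.0], 0.69)]
top mug [([591.0, 129.0, 19.0], 0.66)]
top flange [([751.0, 131.0, 19.0], 0.97)]
top jar [([442.0, -442.0, 83.0], 0.86), ([590.0, 128.0, 19.0], 0.4)]
top driver [([550.0, -477.0, 24.0], 0.8)]
top gate [([489.0, 
[... 625 characters left out ...]
 71.0], 0.61)]
scene wrench [([440.0, -278.0, 7.0], 0.82)]
scene bottle [([800.0, -125.0, 113.0], 0.97)]
scene mug [([582.0, 124.0, 48.0], 0.82)]
scene flange [([767.0, 124.0, 15.0], 0.57)]
scene jar [([459.0, -450.0, 78.0], 0.64)]
scene driver [([557.0, -476.0, 25.0], 0.75)]
scene gate [([492.0, -20.0, 124.0], 0.58), ([584.0, 126.0, 46.0], 0.27)]
[[-2.05344987e-02 -9.99696218e-01  1.36310599e-02 -4.27686775e+01]
 [-9.95020423e-01  1.91046157e-02 -9.78231661e-02  5.05117136e+02]
 [ 9.75330330e-02 -1.55719327e-02 -9.95110457e-01  1.60669213e+03]
 [ 0.00000000e+00  0.00000000e+00  0.00000000e+00  1.00000000e+00]] 488.5575312491369 -0.10644645705194355 253.28120608115398 193.0387824141861
1 1.6
```

```bash
python3 -c "
import cv2
a=cv2.imread('pics/t1.png')
cv2.imwrite('pics/t1c.png',cv2.resize(a[110:310,100:360],None,fx=3,fy=3,interpolation=cv2.INTER_CUBIC))"
```

```text
(no output)
```

View pics/t1c.png

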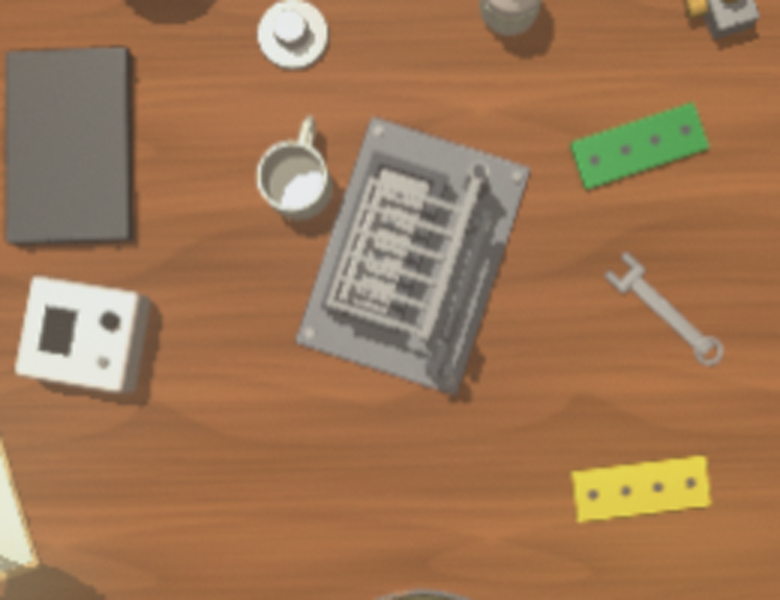

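View pics/s1.png

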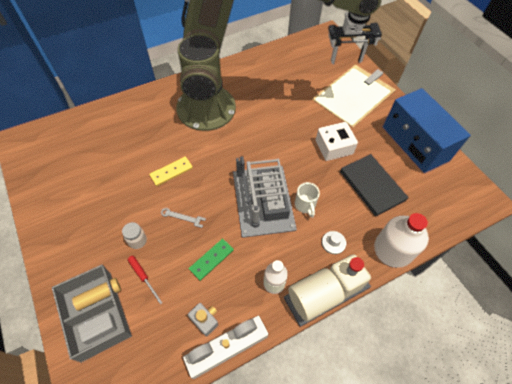

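```bash
cat >> h.py <<'E'
def proj(p,X,T=None):
    T=p["extrinsics"] if T is None else T
    c=(np.c_[np.atleast_2d(X),np.ones(len(np.atleast_2d(X)))]@np.array(T).T)[:,:3]
    q=c[:,:2]/c[:,2:]; q=q*(1+p["k1"]*(q**2).sum(1,keepdims=True))
    return q*[p["fx"],p["fy"]]+[p["cx"],p["cy"]]
from scipy.optimize import least_squares
def fit(p,uv,loc,x0,T=None):
    loc=np.array(loc,float);uv=np.array(uv,float)
    def w(v):
        c,s=np.cos(v[2]),np.sin(v[2]); return np.c_[v[0]+c*loc[:,0]-s*loc[:,1],v[1]+s*loc[:,0]+c*loc[:,1],loc[:,2]]
    r=least_squares(lambda v:(proj(p,w(v),T)-uv).ravel(),x0,x_scale=[100,100,1])
    return r.x,np.abs(r.fun).max()
def wTc(p):
    from scipy.spatial.transform import Rotation as R
    s=p["_s"];M=np.eye(4);M[:3,:3]=R.from_euler("xyz",s["eef_rot"]).as_matrix();M[:3,3]=s["eef_pos"]
    return np.linalg.inv(M@np.array(p["hand_eye"]))
def L2W(n,q):
    c,s=np.cos(n[2]),np.sin(n[2]); q=np.array(q,float); return np.r_[n[0]+c*q[0]-s*q[1],n[1]+s*q[0]+c*q[1],q[2:]]
E
python3 - <<'E'
from h import *
p=shot("top")
o=np.array([100,110])
n,e=fit(p,np.array([[373,118],[528,170],[452,392],[298,342]])/3+o,[[135,63,12],[135,-127,12],[-135,-127,12],[-135,63,12]],[520,20,0]);print(n,e)
s,e=fit(p,np.array([[5,52],[128,47],[130,240],[6,243]])/3+o,[[110,70,30],[110,-70,30],[-110,-70,30],[-110,70,30]],[640,380,0]);print(s,e)
for nm,q in dict(hinge=(95,-75,125),tab=(-70,-97,154),press=(-62,0,70)).items(): print(nm,L2W(n,q))
for m in manip.masks_of(p,"plate")[:3]: print(m["conf"],np.argwhere(m["mask"]).mean(0))
E
```

```text
[ 5.11065681e+02  2.99358403e+01 -3.41548814e-01] 1.4468567823833496
[6.29968347e+02 3.86137611e+02 1.56322620e-02] 0.41569334113728473
hinge [575.45718532 -72.55188678 125.        ]
tab [412.61924557 -38.01487216 154.        ]
press [452.6469856   50.70254456  70.        ]
0.98 [272.05579399 313.41917024]
0.88 [158.69606513 312.72727273]
0.73 [190.96143251 227.76721763]
```

```bash
python3 -m crank '[{"offset":[5,-10,10],"spin":-6},{"offset":[0.015,-0.05,0.03],"spin":-12},{"offset":[0.025,-0.08,0.05],"spin":-18},{"offset":[0.035,-0.11,0.07],"spin":-25},{"offset":[0.045,-0.14,0.07],"spin":-32},{"offset":[0.055,-0.165,0.07],"spin":-39},{"offset":[0.06,-0.19,0.07],"spin":-46},{"offset":[0.06,-0.2,0.07],"spin":-50}]' 0.5 20
```

```text
clock: 2.37
eef_pos: [273.1, 305.1, 275.7]
eef_rot: [3.141, 0.0, 1.864]
wrist_force: [-0.5, 0.3, 0.4]
finger_gap: 47.4
```

```bash
python3 -m crank '[{"offset":[0.008,-0.02,0],"spin":-7},{"offset":[0.016,-0.04,0],"spin":-14},{"offset":[0.026,-0.065,0],"spin":-21},{"offset":[0.036,-0.09,0],"spin":-28},{"offset":[0.046,-0.115,0],"spin":-35},{"offset":[0.056,-0.14,0],"spin":-42},{"offset":[0.062,-0.155,0],"spin":-49},{"offset":[0.066,-0.165,0],"spin":-55}]'
python3 -m crank '[{"offset":[0.008,-0.02,0],"spin":-7},{"offset":[0.016,-0.04,0],"spin":-14},{"offset":[0.026,-0.065,0],"spin":-21},{"offset":[0.036,-0.09,0],"spin":-28},{"offset":[0.046,-0.115,0],"spin":-35},{"offset":[0.056,-0.14,0],"spin":-42},{"offset":[0.064,-0.158,0],"spin":-49},{"offset":[0.067,-0.165,0],"spin":-55}]'
python3 -c "
from h import *
st()"
```

```text
clock: 3.03
eef_pos: [339.6, 138.6, 275.9]
eef_rot: [3.14, -0.0, 0.896]
wrist_force: [0.2, -0.2, -0.1]
finger_gap: 47.0
clock: 3.7
eef_pos: [407.1, -28.4, 275.8]
eef_rot: [3.14, -0.0, -0.072]
wrist_force: [0.1, 0.5, -0.1]
finger_gap: 47.1
{'clock': 3.7, 'joints': [-0.159, -0.076, 1.775, -0.001, 1.442, 1.485], 'eef_pos': [407.125, -28.45, 275.802], 'eef_rot': [3.14, -0.0, -0.072], 'wrist_force': [0.138, 0.542, -0.1], 'finger_gap': 47.094}
```

```bash
python3 -m crank '[{"offset":[0.002,-0.003,0],"spin":-6},{"offset":[0.005,-0.006,0],"spin":-12},{"offset":[0.005,-0.009,0],"spin":-15.4},{"offset":[0.005,-0.009,0],"spin":-15.4},{"offset":[0.005,-0.009,0],"spin":-15.4},{"offset":[0.005,-0.009,0],"spin":-15.4},{"offset":[0.005,-0.009,0],"spin":-15.4},{"offset":[0.005,-0.009,0],"spin":-15.4}]'
python3 - <<'E'
from h import *
p=shot("wrist","w1.png"); T=wTc(p); print(np.round(p["hand_eye"],2).tolist())
n=[511.07,29.94,-.3415]
im=p["pixels"][:,:,::-1].copy()
P=lambda q:proj(p,L2W(n,q),T)[0]
for q in [(-70-15,-102,172),(-70+15,-102,172),(-70+15,-92,172),(-70-15,-92,172),(95,-75,134),(-90,-75,128),(-90,32,128),(95,32,128),(-135,-127,12),(-135,63,12),(135,63,12),(135,-127,12)]:
    u=P(q);print(q,u.round()); cv2.circle(im,tuple(int(round(x)) for x in u),3,(0,0,255),1)
cv2.imwrite("pics/w1o.png",cv2.resize(im,(800,600)))
for nm in["latch_tab","latch_pivot","gate_hinge"]: print(nm,[(np.round(r["location"]).tolist(),round(r["conf"],2)) for r in manip.search_frame(p,nm)[:2]])
E
```

```text
clock: 4.37
eef_pos: [412.1, -37.3, 275.9]
eef_rot: [3.14, -0.0, -0.34]
wrist_force: [0.1, -0.7, 0.8]
finger_gap: 46.9
[[-0.0, -0.97, -0.23, 67.26], [1.0, -0.0, -0.0, -0.08], [0.0, -0.23, 0.97, -179.7], [0.0, 0.0, 0.0, 1.0]]
(-85, -102, 172) [255. 205.]
(-55, -102, 172) [255. 171.]
(-55, -92, 172) [243. 171.]
(-85, -92, 172) [244. 205.]
(95, -75, 134) [224.  -6.]
(-90, -75, 128) [227. 198.]
(-90, 32, 128) [120. 198.]
(95, 32, 128) [106.  -2.]
(-135, -127, 12) [271. 208.]
(-135, 63, 12) [132. 208.]
(135, 63, 12) [117.  -6.]
(135, -127, 12) [274.  -8.]
latch_tab [([448.0, -50.0, 111.0], 0.94)]
latch_pivot [([450.0, -49.0, 111.0], 0.66)]
gate_hinge [([495.0, -18.0, 66.0], 0.85), ([446.0, -49.0, 113.0], 0.6)]
```

View pics/w1o.png

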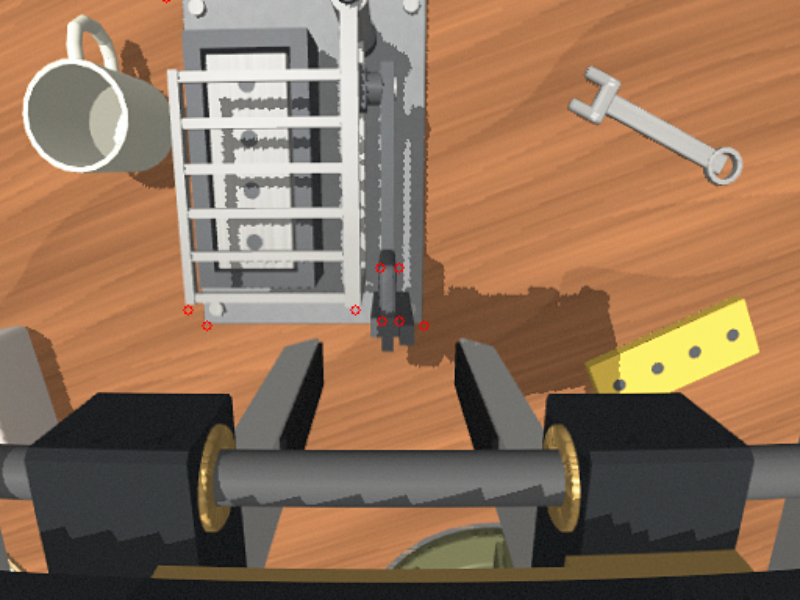

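```bash
python3 -m crank '[{"offset":[0.002,-0.001,-0.02],"spin":0},{"offset":[0.002,-0.001,-0.045],"spin":0},{"offset":[0.002,-0.001,-0.07],"spin":0},{"offset":[0.002,-0.001,-0.095],"spin":0},{"offset":[0.002,-0.001,-0.115],"spin":0},{"offset":[0.002,-0.001,-0.13],"spin":0},{"offset":[0.002,-0.001,-0.138],"spin":0},{"offset":[0.002,-0.001,-0.138],"spin":0}]'
python3 -m crank '[{"offset":[0,0,0],"spin":0},{"offset":[0,0,0],"spin":0},{"offset":[0,0,0],"spin":0},{"offset":[0,0,0],"spin":0},{"offset":[0,0,0],"spin":0},{"offset":[0,0,0],"spin":0},{"offset":[0,0,0],"spin":0},{"offset":[0,0,0],"spin":0}]' 0 20
```

```text
clock: 5.23
eef_pos: [413.5, -38.3, 136.6]
eef_rot: [3.14, 0.002, -0.34]
wrist_force: [-0.5, -0.1, -0.1]
finger_gap: 46.9
clock: 5.9
eef_pos: [413.7, -38.2, 136.9]
eef_rot: [3.14, 0.002, -0.34]
wrist_force: [-0.5, 1.1, 2.5]
finger_gap: 10.2
```

```bash
python3 -m crank '[{"offset":[0.001,0,0.003],"spin":0},{"offset":[0.003,-0.001,0.007],"spin":0},{"offset":[0.005,-0.002,0.011],"spin":0},{"offset":[0.007,-0.0025,0.015],"spin":0},{"offset":[0.009,-0.003,0.019],"spin":0},{"offset":[0.011,-0.004,0.023],"spin":0},{"offset":[0.011,-0.004,0.024],"spin":0},{"offset":[0.011,-0.004,0.024],"spin":0}]'
python3 - <<'E'
from h import *
n=[513,29.2,-.3415]
h=L2W(n,(95,-75))
s=st();p=s["eef_pos"][:2]
print(h)
d=p-h
for a in [.08,.16,.25,.35,.45,.55,.65,.75,.85,.95,1.05,1.15,1.25,1.32,1.38,1.42,1.45]:
    c,q=np.cos(a),np.sin(a); print(a,round(np.degrees(a),1),(np.array([c*d[0]-q*d[1],q*d[0]+c*d[1]])-d).round(1))
E
```

```text
clock: 6.57
eef_pos: [425.5, -42.4, 161.4]
eef_rot: [3.14, -0.0, -0.34]
wrist_force: [7.6, 0.1, -7.7]
finger_gap: 10.0
{'clock': 6.567, 'joints': [-0.184, 0.071, 1.901, -0.001, 1.17, 1.727], 'eef_pos': [425.543, -42.434, 161.39], 'eef_rot': [3.14, -0.0, -0.34], 'wrist_force': [7.605, 0.09, -7.735], 'finger_gap': 10.008}
[577.39650694 -73.28458369]
0.08 4.6 [ -2.  -12.2]
0.16 9.2 [ -3.  -24.6]
0.25 14.3 [ -2.9 -38.5]
0.35 20.1 [ -1.4 -53.9]
0.45 25.8 [  1.7 -69.1]
0.55 31.5 [  6.3 -83.9]
0.65 37.2 [ 12.3 -98.2]
0.75 43.0 [  19.7 -111.8]
0.85 48.7 [  28.5 -124.6]
0.95 54.4 [  38.4 -136.4]
1.05 60.2 [  49.5 -147.2]
1.15 65.9 [  61.7 -156.9]
1.25 71.6 [  74.7 -165.2]
1.32 75.6 [  84.3 -170.3]
1.38 79.1 [  92.8 -174.1]
1.42 81.4 [  98.5 -176.3]
1.45 83.1 [ 102.9 -177.9]
```

```bash
python3 -m crank '[{"offset":[-0.001,-0.006,0],"spin":2.3},{"offset":[-0.002,-0.0122,0],"spin":4.6},{"offset":[-0.003,-0.0246,0],"spin":9.2},{"offset":[-0.0029,-0.0385,0],"spin":14.3},{"offset":[-0.0014,-0.0539,0],"spin":20.1},{"offset":[0.0017,-0.0691,0],"spin":25.8},{"offset":[0.0045,-0.079,0],"spin":29.5},{"offset":[0.0063,-0.0839,0],"spin":31.5}]'
python3 - <<'E'
from h import *
n=[513,29.2,-.3415]
h=L2W(n,(95,-75))
s=st();p=s["eef_pos"][:2]
d=p-h;print(np.hypot(*d))
for a in [.04,.12,.22,.32,.42,.52,.6,.64,.7,.8,.9]:
    c,q=np.cos(a),np.sin(a); print(a,round(np.degrees(a),1),(np.array([c*d[0]-q*d[1],q*d[0]+c*d[1]])-d).round(1))
E
```

```text
clock: 7.23
eef_pos: [432.9, -126.8, 161.3]
eef_rot: [3.141, -0.003, 0.213]
wrist_force: [10.9, 7.4, -10.8]
finger_gap: 9.5
{'clock': 7.233, 'joints': [-0.367, 0.122, 1.844, 0.001, 1.173, 0.991], 'eef_pos': [432.912, -126.825, 161.316], 'eef_rot': [3.141, -0.003, 0.213], 'wrist_force': [10.922, 7.441, -10.843], 'finger_gap': 9.532}
154.08532159888816
0.04 2.3 [ 2.3 -5.7]
0.12 6.9 [  7.4 -16.9]
0.22 12.6 [ 15.2 -30.2]
0.32 18.3 [ 24.2 -42.7]
0.42 24.1 [ 34.4 -54.3]
0.52 29.8 [ 45.7 -64.7]
0.6 34.4 [ 55.5 -72.2]
0.64 36.7 [ 60.6 -75.7]
0.7 40.1 [ 68.5 -80.5]
0.8 45.8 [ 82.2 -87.4]
0.9 51.6 [ 96.6 -92.9]
```

```bash
python3 -m crank '[{"offset":[0.003,-0.005,-0.001],"spin":2.3},{"offset":[0.0084,-0.0165,-0.002],"spin":6.9},{"offset":[0.0162,-0.030,-0.002],"spin":12.6},{"offset":[0.0252,-0.0425,-0.002],"spin":18.3},{"offset":[0.0354,-0.054,-0.002],"spin":24.1},{"offset":[0.0467,-0.0644,-0.002],"spin":29.8},{"offset":[0.0565,-0.072,-0.002],"spin":34.4},{"offset":[0.0616,-0.0755,-0.002],"spin":36.7}]'
python3 - <<'E'
from h import *
n=[513,29.2,-.3415]
h=L2W(n,(95,-75))
s=st();p=s["eef_pos"][:2]
d=p-h;print(np.hypot(*d))
for a in [.04,.1,.15,.2,.24]:
    c,q=np.cos(a),np.sin(a); print(a,round(np.degrees(a),1),(np.array([c*d[0]-q*d[1],q*d[0]+c*d[1]])-d).round(1))
E
```

```text
clock: 7.9
eef_pos: [495.3, -203.0, 159.6]
eef_rot: [3.141, -0.003, 0.858]
wrist_force: [-1.1, 1.7, 0.8]
finger_gap: 9.9
{'clock': 7.9, 'joints': [-0.459, 0.309, 1.62, 0.003, 1.212, 0.253], 'eef_pos': [495.309, -203.011, 159.639], 'eef_rot': [3.141, -0.003, 0.858], 'wrist_force': [-1.117, 1.717, 0.803], 'finger_gap': 9.949}
153.5163351680844
0.04 2.3 [ 5.3 -3.2]
0.1 5.7 [13.4 -7.5]
0.15 8.6 [ 20.3 -10.8]
0.2 11.5 [ 27.4 -13.7]
0.24 13.8 [ 33.2 -15.8]
```

```bash
python3 -m crank '[{"offset":[0.0053,-0.0032,0],"spin":2.3},{"offset":[0.0134,-0.0075,0],"spin":5.7},{"offset":[0.0203,-0.0108,-0.002],"spin":8.6},{"offset":[0.0274,-0.0137,-0.004],"spin":11.5},{"offset":[0.0332,-0.0158,-0.006],"spin":13.8},{"offset":[0.0332,-0.0158,-0.008],"spin":13.8},{"offset":[0.0332,-0.0158,-0.01],"spin":13.8},{"offset":[0.0332,-0.0158,-0.01],"spin":13.8}]'
python3 -m crank '[{"offset":[0,0,0],"spin":0},{"offset":[0,0,0],"spin":0},{"offset":[0,0,0],"spin":0},{"offset":[0,0,0],"spin":0},{"offset":[0,0,0.02],"spin":0},{"offset":[0,0,0.05],"spin":0},{"offset":[0,0,0.08],"spin":0},{"offset":[0,0,0.11],"spin":0}]' 0.5
```

```text
clock: 8.57
eef_pos: [528.5, -220.9, 151.0]
eef_rot: [3.139, -0.0, 1.098]
wrist_force: [-3.9, -9.3, 6.9]
finger_gap: 9.8
clock: 9.23
eef_pos: [528.3, -220.6, 262.3]
eef_rot: [3.14, -0.0, 1.098]
wrist_force: [0.3, 0.3, -0.1]
finger_gap: 47.0
```

```bash
python3 -m crank '[{"offset":[-0.005,0.015,0],"spin":-5},{"offset":[-0.01,0.035,0],"spin":-11},{"offset":[-0.015,0.055,0],"spin":-17},{"offset":[-0.02,0.075,0],"spin":-23},{"offset":[-0.025,0.095,0],"spin":-29},{"offset":[-0.03,0.115,0],"spin":-35},{"offset":[-0.035,0.13,0],"spin":-40},{"offset":[-0.037,0.135,0],"spin":-42}]' 0
python3 -m crank '[{"offset":[-0.005,0.015,0],"spin":-5},{"offset":[-0.01,0.035,0],"spin":-11},{"offset":[-0.015,0.055,0],"spin":-17},{"offset":[-0.02,0.075,0],"spin":-23},{"offset":[-0.025,0.095,0],"spin":-29},{"offset":[-0.03,0.115,0],"spin":-35},{"offset":[-0.035,0.13,0],"spin":-39},{"offset":[-0.037,0.135,0],"spin":-40.4}]'
python3 - <<'E'
from h import *
p=shot("wrist","w2.png"); T=wTc(p)
n=[513,29.2,-.3415]
im=p["pixels"][:,:,::-1].copy()
P=lambda q:proj(p,L2W(n,q),T)[0]
for q in [(-75,-28,70),(75,-28,70),(75,28,70),(-75,28,70),(-90,-43,70),(90,-43,70),(90,43,70),(-90,43,70),(-62,0,70),(95,-75,134),(135,63,12)]:
    u=P(q);cv2.circle(im,tuple(int(round(x)) for x in u),2,(0,0,255),1)
cv2.imwrite("pics/w2o.png",cv2.resize(im,(800,600)))
st()
E
```

```text
clock: 9.9
eef_pos: [490.9, -83.7, 262.5]
eef_rot: [3.14, -0.0, 0.361]
wrist_force: [0.5, -0.3, -0.6]
finger_gap: 0.6
clock: 10.57
eef_pos: [453.2, 53.1, 262.6]
eef_rot: [3.14, -0.0, -0.347]
wrist_force: [-0.9, 0.2, -0.5]
finger_gap: 0.0
{'clock': 10.617, 'joints': [0.037, 0.046, 1.684, -0.002, 1.411, 1.954], 'eef_pos': [453.243, 53.074, 262.654], 'eef_rot': [3.14, -0.0, -0.346], 'wrist_force': [-0.258, -0.196, -0.389], 'finger_gap': 0.419}
```

View pics/w2o.png

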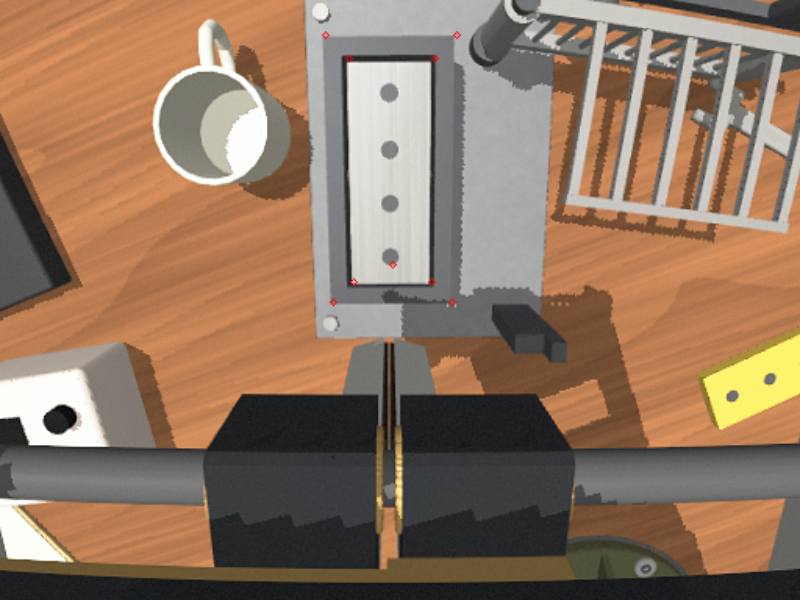

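```bash
python3 -m crank '[{"offset":[-0.001,-0.001,-0.02],"spin":0.3},{"offset":[-0.001,-0.001,-0.05],"spin":0.3},{"offset":[-0.001,-0.001,-0.085],"spin":0.3},{"offset":[-0.001,-0.001,-0.12],"spin":0.3},{"offset":[-0.001,-0.001,-0.15],"spin":0.3},{"offset":[-0.001,-0.001,-0.17],"spin":0.3},{"offset":[-0.001,-0.001,-0.182],"spin":0.3},{"offset":[-0.001,-0.001,-0.185],"spin":0.3}]'
python3 -m crank '[{"offset":[0,0,-0.004],"spin":0},{"offset":[0,0,-0.008],"spin":0},{"offset":[0,0,-0.012],"spin":0},{"offset":[0,0,-0.016],"spin":0},{"offset":[0,0,-0.019],"spin":0},{"offset":[0,0,-0.022],"spin":0},{"offset":[0,0,-0.0245],"spin":0},{"offset":[0,0,-0.0265],"spin":0}]'
```

```text
clock: 11.28
eef_pos: [451.2, 51.8, 75.6]
eef_rot: [3.139, 0.003, -0.34]
wrist_force: [0.5, 0.1, -1.2]
finger_gap: 0.6
clock: 11.95
eef_pos: [450.9, 52.0, 49.3]
eef_rot: [3.139, 0.004, -0.34]
wrist_force: [-7.0, 1.8, 12.6]
finger_gap: 0.5
```

```bash
python3 -m crank '[{"offset":[0,0,-0.001],"spin":0},{"offset":[0,0,-0.002],"spin":0},{"offset":[0,0,-0.003],"spin":0},{"offset":[0,0,-0.003],"spin":0},{"offset":[0,0,-0.003],"spin":0},{"offset":[0,0,-0.003],"spin":0},{"offset":[0,0,-0.003],"spin":0},{"offset":[0,0,-0.003],"spin":0}]'
```

```text
clock: 12.62
eef_pos: [451.0, 52.1, 48.3]
eef_rot: [3.139, 0.003, -0.339]
wrist_force: [-15.0, 1.0, 30.0]
finger_gap: 0.5
```

```bash
python3 -m crank '[{"offset":[0,0,0.02],"spin":0},{"offset":[0,0,0.05],"spin":0},{"offset":[0,0,0.085],"spin":0},{"offset":[0.01,-0.004,0.12],"spin":0},{"offset":[0.03,-0.012,0.15],"spin":0},{"offset":[0.05,-0.018,0.18],"spin":0},{"offset":[0.065,-0.023,0.2],"spin":0},{"offset":[0.07,-0.025,0.2],"spin":0}]'
python3 - <<'E'
from h import *
p=shot("wrist","w3.png"); T=wTc(p)
n=[511.6,31.2,-.3415]
im=p["pixels"][:,:,::-1].copy()
a=.36
def pl(s,y,t): # plate coordinates at tilt
    h=13+t; return (s*np.cos(a)-h*np.sin(a),y,50+s*np.sin(a)+h*np.cos(a))
P=lambda q:proj(p,L2W(n,q),T)[0]
for q in [pl(75,28,7),pl(75,-28,7),pl(-75,28,7),pl(-75,-28,7),(-90,-43,70),(90,-43,70),(90,43,70),(-90,43,70)]:
    u=P(q);cv2.circle(im,tuple(int(round(x)) for x in u),2,(0,0,255),1)
cv2.imwrite("pics/w3o.png",cv2.resize(im,(800,600)))
st()
E
```

```text
clock: 13.28
eef_pos: [523.8, 26.4, 253.0]
eef_rot: [-3.142, -0.004, -0.34]
wrist_force: [-1.1, -0.4, 0.1]
finger_gap: 0.4
{'clock': 13.333, 'joints': [-0.019, 0.209, 1.531, -0.001, 1.401, 1.892], 'eef_pos': [522.995, 26.402, 250.072], 'eef_rot': [3.14, -0.001, -0.34], 'wrist_force': [1.093, -0.51, -1.511], 'finger_gap': 0.64}
```

View pics/w3o.png

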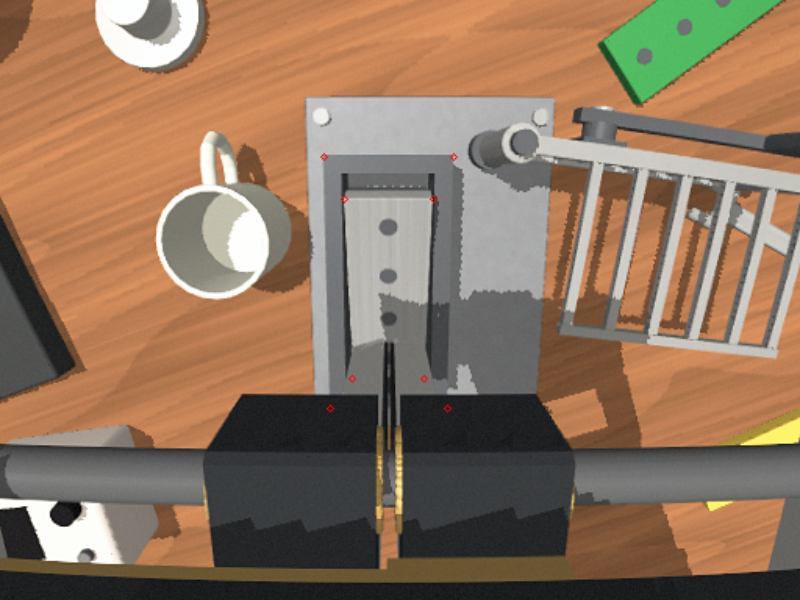

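```bash
python3 -m crank '[{"offset":[0.01,-0.004,-0.015],"spin":0},{"offset":[0.02,-0.008,-0.04],"spin":0},{"offset":[0.03,-0.011,-0.07],"spin":0},{"offset":[0.033,-0.011,-0.1],"spin":0},{"offset":[0.033,-0.011,-0.13],"spin":0},{"offset":[0.033,-0.011,-0.15],"spin":0},{"offset":[0.033,-0.011,-0.16],"spin":0},{"offset":[0.033,-0.011,-0.165],"spin":0}]' 0.8
python3 -c "
from h import *
print(L2W([511.6,31.2,-.3415],(47,0)));st()"
```

```text
clock: 14.0
eef_pos: [555.1, 15.5, 83.8]
eef_rot: [3.14, 0.001, -0.339]
wrist_force: [-1.3, -0.1, 7.5]
finger_gap: 50.4
[555.8859086   15.45966012]
{'clock': 14.0, 'joints': [-0.037, 0.441, 1.629, -0.002, 1.072, 1.874], 'eef_pos': [555.092, 15.512, 83.789], 'eef_rot': [3.14, 0.001, -0.339], 'wrist_force': [-1.321, -0.069, 7.46], 'finger_gap': 50.386}
```

```bash
python3 -m crank '[{"offset":[0,0,0.03],"spin":0},{"offset":[0,0,0.06],"spin":0},{"offset":[-0.01,0.004,0.09],"spin":0},{"offset":[-0.02,0.008,0.12],"spin":0},{"offset":[-0.03,0.011,0.15],"spin":0},{"offset":[-0.033,0.011,0.165],"spin":0},{"offset":[-0.033,0.011,0.166],"spin":0},{"offset":[-0.033,0.011,0.166],"spin":0}]' 0.8
python3 - <<'E'
from h import *
p=shot("wrist","w4.png"); T=wTc(p)
n=[511.6,31.2,-.3415]
im=p["pixels"][:,:,::-1].copy()
def pl(s,y,t,a):
    h=13+t; return (s*np.cos(a)-h*np.sin(a),y,50+s*np.sin(a)+h*np.cos(a))
P=lambda q:proj(p,L2W(n,q),T)[0]
for a in (.36,.3,.24,.18,0):
    print(a,(P(pl(75,28,7,a))*1.5625).round(),(P(pl(75,-28,7,a))*1.5625).round())
cv2.imwrite("pics/w4o.png",cv2.resize(im[60:280,160:340],None,fx=3,fy=3,interpolation=cv2.INTER_CUBIC)); 
a3=cv2.imread("pics/w3.png")
for im_ in (a3,p["pixels"][:,:,::-1]):
    print(im_[100:145,248].mean(1).round().astype(int).tolist())
    for m in manip.masks_of(p,"plate")[:1]: pass
st()
E
```

```text
clock: 14.67
eef_pos: [522.1, 26.6, 250.5]
eef_rot: [3.141, -0.001, -0.339]
wrist_force: [-0.4, -0.5, -0.1]
finger_gap: 74.9
0.36 [342. 196.] [433. 196.]
0.3 [343. 191.] [432. 191.]
0.24 [343. 187.] [432. 187.]
0.18 [344. 183.] [431. 184.]
0 [345. 176.] [430. 176.]
[129, 126, 128, 129, 124, 130, 124, 127, 127, 124, 130, 103, 106, 105, 105, 107, 107, 103, 101, 95, 77, 93, 134, 144, 140, 138, 154, 195, 179, 182, 179, 181, 180, 182, 179, 181, 179, 181, 183, 168, 128, 99, 103, 110, 103]
[114, 118, 118, 114, 113, 116, 114, 115, 111, 97, 97, 99, 99, 97, 96, 69, 93, 121, 116, 136, 175, 170, 167, 169, 168, 169, 171, 167, 167, 169, 168, 172, 166, 135, 95, 96, 102, 100, 98, 100, 102, 100, 100, 90, 130]
{'clock': 14.817, 'joints': [-0.019, 0.21, 1.534, -0.001, 1.402, 1.892], 'eef_pos': [521.802, 26.473, 248.366], 'eef_rot': [3.139, 0.003, -0.34], 'wrist_force': [0.655, 0.216, 0.294], 'finger_gap': 75.428}
```

View pics/w4o.png

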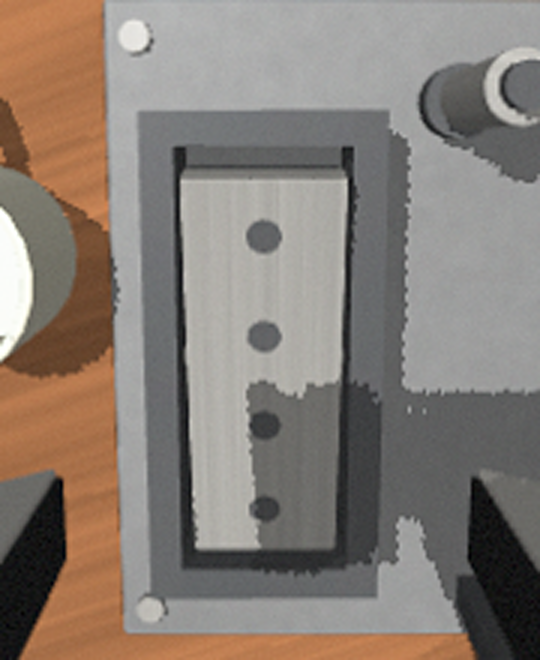

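```bash
python3 -m crank '[{"offset":[-0.01,0.004,0],"spin":0},{"offset":[-0.025,0.009,-0.01],"spin":0},{"offset":[-0.045,0.016,-0.03],"spin":0},{"offset":[-0.06,0.022,-0.05],"spin":0},{"offset":[-0.071,0.0255,-0.07],"spin":0},{"offset":[-0.071,0.0255,-0.09],"spin":0},{"offset":[-0.071,0.0255,-0.105],"spin":0},{"offset":[-0.071,0.0255,-0.11],"spin":0}]' 0
python3 -m crank '[{"offset":[0,0,-0.02],"spin":0},{"offset":[0,0,-0.04],"spin":0},{"offset":[0,0,-0.055],"spin":0},{"offset":[0,0,-0.065],"spin":0},{"offset":[0,0,-0.073],"spin":0},{"offset":[0,0,-0.08],"spin":0},{"offset":[0,0,-0.084],"spin":0},{"offset":[0,0,-0.088],"spin":0}]'
```

```text
clock: 15.48
eef_pos: [449.4, 51.9, 135.4]
eef_rot: [3.137, 0.007, -0.339]
wrist_force: [0.1, 0.2, 0.1]
finger_gap: 25.2
clock: 16.15
eef_pos: [449.7, 52.0, 47.9]
eef_rot: [3.138, 0.007, -0.339]
wrist_force: [-13.6, 0.3, 43.7]
finger_gap: 0.2
```

```bash
python3 -m crank '[{"offset":[0,0,0.02],"spin":0},{"offset":[0,0,0.05],"spin":0},{"offset":[0,0,0.08],"spin":0},{"offset":[0.01,-0.004,0.1],"spin":0},{"offset":[0.03,-0.012,0.11],"spin":0},{"offset":[0.05,-0.018,0.11],"spin":0},{"offset":[0.07,-0.025,0.11],"spin":0},{"offset":[0.08,-0.028,0.11],"spin":0}]'
python3 -m crank '[{"offset":[0.01,-0.003,0],"spin":0},{"offset":[0.02,-0.006,0],"spin":0},{"offset":[0.025,-0.008,0],"spin":0},{"offset":[0.025,-0.008,0],"spin":0},{"offset":[0.025,-0.008,0],"spin":0},{"offset":[0.025,-0.008,0],"spin":0},{"offset":[0.025,-0.008,0],"spin":0},{"offset":[0.025,-0.008,0],"spin":0}]' 0.8
```

```text
clock: 16.82
eef_pos: [531.6, 23.2, 158.4]
eef_rot: [3.138, 0.005, -0.34]
wrist_force: [0.2, -0.3, -0.3]
finger_gap: 0.6
clock: 17.48
eef_pos: [556.3, 15.4, 158.6]
eef_rot: [3.138, 0.005, -0.34]
wrist_force: [-0.2, -1.0, -0.2]
finger_gap: 50.3
```

```bash
python3 -m crank '[{"offset":[0,0,0],"spin":0},{"offset":[0,0,0],"spin":0},{"offset":[0,0,-0.01],"spin":0},{"offset":[0,0,-0.02],"spin":0},{"offset":[0,0,-0.03],"spin":0},{"offset":[0,0,-0.035],"spin":0},{"offset":[0,0,-0.04],"spin":0},{"offset":[0,0,-0.04],"spin":0}]'
python3 -m crank '[{"offset":[0,0,-0.01],"spin":0},{"offset":[0,0,-0.02],"spin":0},{"offset":[0,0,-0.03],"spin":0},{"offset":[0,0,-0.037],"spin":0},{"offset":[0,0,-0.042],"spin":0},{"offset":[0,0,-0.045],"spin":0},{"offset":[0,0,-0.045],"spin":0},{"offset":[0,0,-0.045],"spin":0}]'
```

```text
clock: 18.15
eef_pos: [555.8, 15.4, 117.3]
eef_rot: [3.138, 0.007, -0.34]
wrist_force: [-0.6, -0.4, -0.3]
finger_gap: 75.4
clock: 18.82
eef_pos: [556.0, 15.4, 72.4]
eef_rot: [3.138, 0.006, -0.34]
wrist_force: [0.2, -1.2, -0.4]
finger_gap: 75.3
```

Free of contact with the tips at the rim. Close firmly.

```bash
python3 -m crank '[{"offset":[0,0,0.001],"spin":0},{"offset":[0,0,0.001],"spin":0},{"offset":[0,0,0.001],"spin":0},{"offset":[0,0,0.001],"spin":0},{"offset":[0,0,0.001],"spin":0},{"offset":[0,0,0.001],"spin":0},{"offset":[0,0,0.001],"spin":0},{"offset":[0,0,0.001],"spin":0}]' 0 55
python3 -m crank '[{"offset":[0,0,0.004],"spin":0},{"offset":[0,0,0.01],"spin":0},{"offset":[0,0,0.017],"spin":0},{"offset":[0,0,0.025],"spin":0},{"offset":[0,0,0.033],"spin":0},{"offset":[0,0,0.042],"spin":0},{"offset":[0,0,0.05],"spin":0},{"offset":[0,0,0.055],"spin":0}]'
```

```text
clock: 19.48
eef_pos: [556.1, 15.4, 73.7]
eef_rot: [3.138, 0.006, -0.34]
wrist_force: [-1.3, -0.4, 4.6]
finger_gap: 55.5
clock: 20.15
eef_pos: [556.5, 15.3, 130.2]
eef_rot: [3.138, 0.004, -0.34]
wrist_force: [0.3, 0.6, -2.4]
finger_gap: 55.6
```

```bash
python3 -m crank '[{"offset":[0,0,0.012],"spin":0},{"offset":[0,0,0.025],"spin":0},{"offset":[0,0,0.04],"spin":0},{"offset":[0,0,0.055],"spin":0},{"offset":[0,0,0.07],"spin":0},{"offset":[0,0,0.085],"spin":0},{"offset":[0,0,0.095],"spin":0},{"offset":[0,0,0.1],"spin":0}]'
python3 - <<'E'
from h import *
st(); p=shot("wrist","w5.png"); b=shot("scene","s5.png")
cv2.imwrite("pics/c5.png",cv2.resize(np.hstack([p["pixels"],b["pixels"]])[:,:,::-1],(800,300)))
s=cv2.resize(b["pixels"][90:250,200:400,::-1],None,fx=2.5,fy=2.5)
w=cv2.resize(p["pixels"][:,:,::-1],(300,225)); w=cv2.copyMakeBorder(w,0,175,0,0,cv2.BORDER_CONSTANT)
cv2.imwrite("pics/c5.png",np.hstack([s,w]))
E
```

```text
clock: 20.82
eef_pos: [556.8, 15.4, 231.7]
eef_rot: [3.139, 0.003, -0.34]
wrist_force: [0.9, -0.7, -3.1]
finger_gap: 55.5
{'clock': 20.817, 'joints': [-0.037, 0.299, 1.461, -0.002, 1.385, 1.874], 'eef_pos': [556.753, 15.361, 231.714], 'eef_rot': [3.139, 0.003, -0.34], 'wrist_force': [0.944, -0.727, -3.082], 'finger_gap': 55.5}
```

View pics/c5.png

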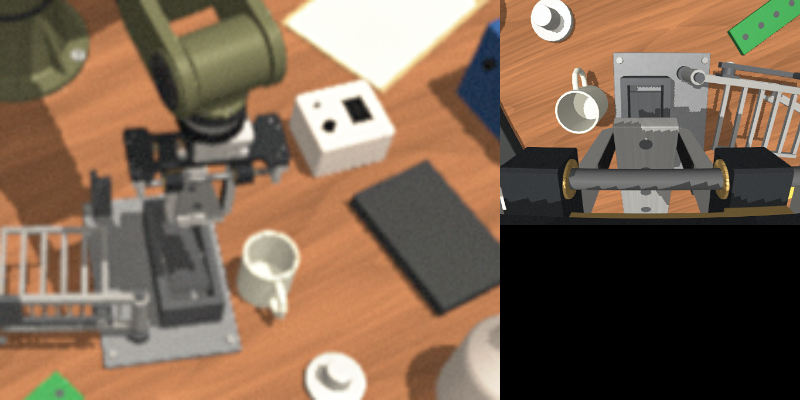

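```bash
R='x'; python3 -m crank '[{"offset":[0.001,0.006,0.002],"spin":4},{"offset":[0.001,0.016,0.005],"spin":9},{"offset":[0.002,0.028,0.01],"spin":15},{"offset":[0.003,0.04,0.01],"spin":22},{"offset":[0.004,0.055,0.01],"spin":29},{"offset":[0.005,0.07,0.01],"spin":36},{"offset":[0.005,0.082,0.01],"spin":43},{"offset":[0.005,0.092,0.01],"spin":50}]'
python3 -m crank '[{"offset":[0.001,0.01,0],"spin":7},{"offset":[0.001,0.022,0],"spin":14},{"offset":[0.002,0.034,0],"spin":20},{"offset":[0.003,0.046,0],"spin":26},{"offset":[0.004,0.058,0],"spin":32},{"offset":[0.005,0.07,0],"spin":38},{"offset":[0.005,0.082,0],"spin":44},{"offset":[0.005,0.092,0],"spin":50}]'
python3 -m crank '[{"offset":[0.001,0.01,0],"spin":7},{"offset":[0.001,0.022,0],"spin":14},{"offset":[0.002,0.034,0],"spin":20},{"offset":[0.003,0.046,0],"spin":26},{"offset":[0.004,0.058,0],"spin":32},{"offset":[0.005,0.07,0],"spin":38},{"offset":[0.005,0.082,0],"spin":44},{"offset":[0.005,0.092,0],"spin":50}]'
```

```text
clock: 21.58
eef_pos: [561.3, 108.3, 239.4]
eef_rot: [3.139, 0.005, 0.539]
wrist_force: [1.4, 0.8, -1.8]
finger_gap: 55.4
clock: 22.25
eef_pos: [565.9, 201.0, 238.0]
eef_rot: [3.141, 0.006, 1.417]
wrist_force: [-0.5, -0.5, -3.3]
finger_gap: 55.3
clock: 22.92
eef_pos: [570.5, 293.7, 236.5]
eef_rot: [-3.14, 0.005, 2.296]
wrist_force: [0.2, 0.2, -2.8]
finger_gap: 55.3
```

Remaining: to (575, 385), spin +49°.

```bash
python3 -m crank '[{"offset":[0.001,0.01,0],"spin":7},{"offset":[0.001,0.022,0],"spin":14},{"offset":[0.002,0.036,0],"spin":21},{"offset":[0.003,0.05,0],"spin":28},{"offset":[0.004,0.064,0],"spin":35},{"offset":[0.004,0.078,0],"spin":41},{"offset":[0.004,0.088,0],"spin":46},{"offset":[0.004,0.092,0],"spin":49.3}]'
python3 - <<'E'
from h import *
st(); b=shot("scene"); t=shot("top"); w=shot("wrist")
s=cv2.resize(b["pixels"][20:240,290:470,::-1],(360,440))
t_=cv2.resize(t["pixels"][80:260,60:220,::-1],(391,440))
cv2.imwrite("pics/c6.png",np.hstack([s,t_]));cv2.imwrite("pics/w6.png",w["pixels"][:,:,::-1])
E
```

```text
clock: 23.58
eef_pos: [573.8, 386.9, 234.5]
eef_rot: [-3.139, 0.002, -3.121]
wrist_force: [0.5, 0.5, -3.3]
finger_gap: 55.5
{'clock': 23.583, 'joints': [0.542, 0.618, 0.999, -0.004, 1.524, -1.049], 'eef_pos': [573.81, 386.893, 234.494], 'eef_rot': [-3.139, 0.002, -3.121], 'wrist_force': [0.54, 0.529, -3.349], 'finger_gap': 55.532}
```

View pics/c6.png

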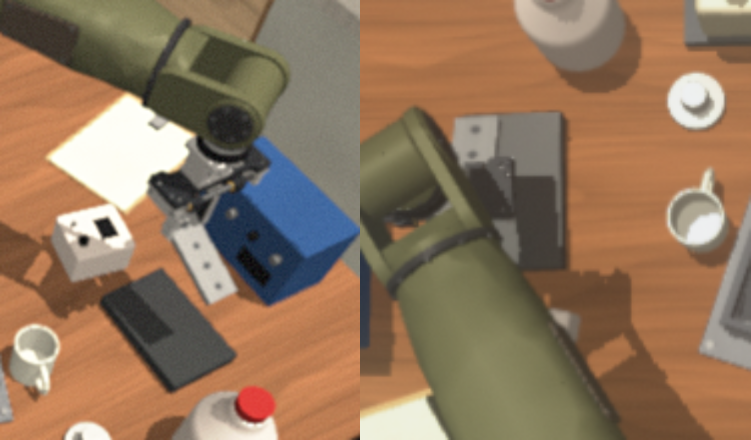

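```bash
python3 -m crank '[{"offset":[0,0,-0.01],"spin":0},{"offset":[0,0,-0.03],"spin":0},{"offset":[0.001,-0.001,-0.055],"spin":0},{"offset":[0.001,-0.001,-0.08],"spin":0},{"offset":[0.001,-0.001,-0.105],"spin":0},{"offset":[0.001,-0.001,-0.123],"spin":0},{"offset":[0.001,-0.001,-0.135],"spin":0},{"offset":[0.001,-0.001,-0.14],"spin":0}]'
python3 -m crank '[{"offset":[0,0,-0.004],"spin":0},{"offset":[0,0,-0.008],"spin":0},{"offset":[0,0,-0.012],"spin":0},{"offset":[0,0,-0.016],"spin":0},{"offset":[0,0,-0.02],"spin":0},{"offset":[0,0,-0.024],"spin":0},{"offset":[0,0,-0.028],"spin":0},{"offset":[0,0,-0.031],"spin":0}]' - 35
```

```text
clock: 24.4
eef_pos: [574.4, 383.7, 92.2]
eef_rot: [-3.137, -0.0, -3.13]
wrist_force: [-0.2, -1.0, -2.3]
finger_gap: 55.7
clock: 25.07
eef_pos: [574.4, 384.0, 61.3]
eef_rot: [-3.137, 0.0, -3.13]
wrist_force: [-3.1, -0.6, 1.3]
finger_gap: 55.4
```

```bash
python3 -m crank '[{"offset":[0,0,-0.003],"spin":0},{"offset":[0,0,-0.006],"spin":0},{"offset":[0,0,-0.009],"spin":0},{"offset":[0,0,-0.012],"spin":0},{"offset":[0,0,-0.015],"spin":0},{"offset":[0,0,-0.018],"spin":0},{"offset":[0,0,-0.021],"spin":0},{"offset":[0,0,-0.023],"spin":0}]' - 20
python3 -m crank '[{"offset":[0,0,-0.001],"spin":0},{"offset":[0,0,-0.002],"spin":0},{"offset":[0,0,-0.003],"spin":0},{"offset":[0,0,-0.004],"spin":0},{"offset":[0,0,-0.005],"spin":0},{"offset":[0,0,-0.006],"spin":0},{"offset":[0,0,-0.006],"spin":0},{"offset":[0,0,-0.006],"spin":0}]'
```

```text
clock: 25.73
eef_pos: [574.3, 383.9, 37.8]
eef_rot: [-3.137, 0.0, -3.13]
wrist_force: [-1.4, -0.1, 0.2]
finger_gap: 55.7
clock: 26.4
eef_pos: [574.4, 383.9, 31.8]
eef_rot: [-3.137, 0.0, -3.13]
wrist_force: [-0.7, 0.4, -0.3]
finger_gap: 55.7
```

```bash
python3 -m crank '[{"offset":[0,0,0],"spin":0},{"offset":[0,0,0],"spin":0},{"offset":[0,0,0],"spin":0},{"offset":[0,0,0],"spin":0},{"offset":[0,0,0],"spin":0},{"offset":[0,0,0],"spin":0},{"offset":[0,0,0],"spin":0},{"offset":[0,0,0],"spin":0}]' - 3
python3 -m crank '[{"offset":[0,0,0],"spin":0},{"offset":[0,0,0],"spin":0},{"offset":[0,0,0],"spin":0},{"offset":[0,0,0],"spin":0},{"offset":[0,0,0],"spin":0},{"offset":[0,0,0],"spin":0},{"offset":[0,0,0],"spin":0},{"offset":[0,0,0],"spin":0}]' 0.8
python3 -m crank '[{"offset":[0,0,0.01],"spin":0},{"offset":[0,0,0.03],"spin":0},{"offset":[0,0,0.06],"spin":0},{"offset":[0,0,0.09],"spin":0},{"offset":[-0.02,-0.02,0.12],"spin":0},{"offset":[-0.06,-0.06,0.15],"spin":0},{"offset":[-0.1,-0.1,0.17],"spin":0},{"offset":[-0.12,-0.12,0.18],"spin":0}]'
python3 -m crank '[{"offset":[-0.01,-0.03,0],"spin":0},{"offset":[-0.02,-0.06,0],"spin":0},{"offset":[-0.03,-0.09,0],"spin":0},{"offset":[-0.04,-0.12,0],"spin":0},{"offset":[-0.04,-0.15,0],"spin":0},{"offset":[-0.04,-0.17,0],"spin":0},{"offset":[-0.04,-0.18,0],"spin":0},{"offset":[-0.04,-0.18,0],"spin":0}]'
python3 - <<'E'
from h import *
st(); t=shot("top","t7.png"); b=shot("scene","s7.png")
cv2.imwrite("pics/c7.png",np.hstack([cv2.resize(t["pixels"][100:230,80:320,::-1],None,fx=3.3,fy=3.3,interpolation=cv2.INTER_CUBIC)]))
for n in ["plate","mug","wrench","bottle","flange","jar","driver","slab_top","gate"]:
    print(n,[(np.round(r["location"]).tolist(),round(r["conf"],2)) for p in (t,b) for r in manip.search_frame(p,n)[:3]])
E
```

```text
clock: 27.07
eef_pos: [574.4, 383.9, 31.8]
eef_rot: [-3.137, 0.0, -3.13]
wrist_force: [-0.4, 0.5, -1.8]
finger_gap: 56.0
clock: 27.73
eef_pos: [574.4, 383.9, 31.8]
eef_rot: [-3.137, 0.0, -3.13]
wrist_force: [-0.3, 0.1, 0.2]
finger_gap: 75.0
clock: 28.4
eef_pos: [472.2, 281.9, 203.1]
eef_rot: [-3.138, 0.001, -3.13]
wrist_force: [1.5, -0.4, 1.3]
finger_gap: 75.0
clock: 29.07
eef_pos: [432.3, 100.7, 203.9]
eef_rot: [-3.138, 0.003, -3.132]
wrist_force: [0.4, 1.3, 0.2]
finger_gap: 75.3
{'clock': 29.067, 'joints': [0.149, 0.061, 1.806, -0.004, 1.272, -1.43], 'eef_pos': [432.338, 100.738, 203.864], 'eef_rot': [-3.138, 0.003, -3.132], 'wrist_force': [0.376, 1.31, 0.206], 'finger_gap': 75.267}
plate [([233.0, -248.0, 10.0], 0.86), ([615.0, -256.0, 14.0], 0.79), ([624.0, 383.0, 42.0], 0.61), ([242.0, -251.0, 11.0], 0.87), ([635.0, 382.0, 44.0], 0.76)]
mug [([592.0, 128.0, 19.0], 0.89), ([769.0, -110.0, 119.0], 0.72), ([550.0, -476.0, 25.0], 0.65), ([584.0, 127.0, 50.0], 0.73), ([526.0, -33.0, 44.0], 0.32)]
wrench [([436.0, -282.0, 8.0], 0.54), ([424.0, -294.0, 9.0], 0.53)]
bottle [([769.0, -111.0, 115.0], 0.92), ([800.0, -122.0, 111.0], 0.75)]
flange [([750.0, 130.0, 16.0], 0.77), ([764.0, 124.0, 12.0], 0.82)]
jar [([439.0, -440.0, 84.0], 0.7), ([459.0, -451.0, 82.0], 0.96)]
driver [([549.0, -476.0, 21.0], 0.83), ([556.0, -478.0, 23.0], 0.72)]
slab_top [([627.0, 392.0, 32.0], 0.65), ([533.0, -210.0, 113.0], 0.48), ([655.0, 360.0, 32.0], 0.71), ([531.0, -31.0, 47.0], 0.65), ([422.0, -297.0, 11.0], 0.51)]
gate [([522.0, -157.0, 125.0], 0.94), ([528.0, -153.0, 123.0], 0.86)]
```

View pics/c7.png

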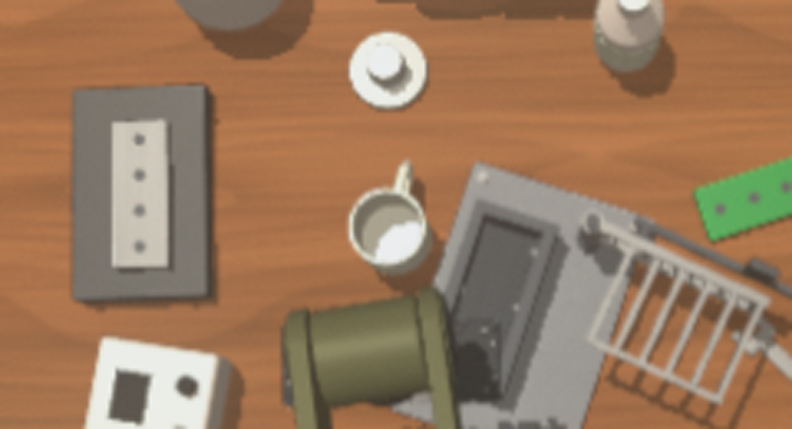

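```bash
python3 -c "
from h import *
st();print(manip.sign_off())"
```

```text
{'clock': 30.067, 'joints': [0.152, 0.063, 1.807, -0.004, 1.271, -1.43], 'eef_pos': [432.154, 101.897, 203.126], 'eef_rot': [-3.138, 0.001, -3.13], 'wrist_force': [0.069, 0.415, -0.882], 'finger_gap': 75.057}
the job is handed in; nothing more can be done
None
```

The job is done and handed in at about 30 s of the 62 s allowed; no verdict was reported. I lifted the latch, swung the gate open to about 1.44 rad (from the tool yaw), tipped the plate and pinched its raised end. I then turned it half round, since the slab was otherwise just out of reach, and laid it on the granite slab.

**Slip on the way:** on my first descent to the raised end the fingers had not fully opened. They pushed the plate back down to about 0.24 rad. I pressed it down to its stop again and then gripped it cleanly.

**Last checks:**
- **Plate:** the top picture shows it centred on the slab and lengthwise along it. The networks put it at (624–635, 383) mm, and I measured the slab's centre at (630, 386) mm. I did not measure its tilt. It looks flat, and there was almost no contact force when I let go.
- **Gate and arm:** the gate was still open, and the arm stood clear with no force on the wrist.
- **Bystanders:** mug, bottle, flange, jar and driver read within about 5 mm of where they started.
- **One disagreement:** the scene camera put the wrench about 22 mm from its first reading, while the top camera put it about 7 mm away. The wrench is partly hidden under the open gate, and the arm never went near it, so I take this as occlusion rather than movement.

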